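Wind the sagging shelf leaf level with the scissor jack

ROBOT

A 7-joint arm with a two-finger parallel gripper is mounted at the origin on the work surface. World frame = base frame: x ahead of the robot, y to its left, z up, the work surface at z = 0. Lengths are in m, angles in rad, forces in N, time in s.
With the tool pointing down it reaches from about 0.4 to 0.875 m from the base axis. Payload 19.3 kg.
Tool frame: the origin (TCP) lies midway between the tips of the shut fingers; the grasp point (between the pads) lies 19 mm behind it; x points along the fingers, y is the direction in which the jaws open and shut, and the axes are right-handed (so a half turn about x gives the same grasp; the last joint's range is limited). The gripper opens to 85 mm and grips with 20 to 120 N. Pads are 22 mm wide; open, the fingers measure 114 mm over their backs; the gripper's body (76 mm by 85 mm) begins 54 mm behind the grasp point. The pads swing forward as they close: fully open they stand 13 mm farther back than shut.
Start: joints at [1.108, 0.521, -0.036, 1.599, 0.021, 1.021, -0.113], TCP at [0.239, -0.577, 0.231] pointing down, gripper open.
Joint ranges: [-2.91, 2.91], [-0.3, 2.13], [-1.5, 1.42], [0.17, 2.43], [-1.26, 4.41], [0.16, 1.93], [-2.52, 2.52]. Speed limits (rad/s): [1.89, 1.89, 2.39, 2.39, 3.01, 3.01, 3.01].

INTERFACE

Orientations are given as [roll, pitch, yaw] about the fixed x, y, z axes, in that order (R = Rz(yaw) Ry(pitch) Rx(roll)).
In Python, from workcell import telemetry, vision, workorder gives the robot as it stands. The module is installed in compiled form; this text tells all that it offers.
- The arm moves only by the tool play_rows, never from a script. Its argument "deltas" is a list of rows, each a list of 7 numbers: the shift along the world's x, y, z in mm, then the turn, a rotation vector about the world's x, y, z in degrees, then the finger opening in mm, from 0 to 85.4. In form: [[x, y, z, wx, wy, wz, jaw], ...]. A call has 1 to 8 rows; each row shifts and turns the commanded pose from where the row before left it; what a row does not reach is not made up. A row lasts 1/8 s, in which the tool goes at most 62.5 mm and 10.7 degrees, less where a joint would pass 70% of its speed; a pose out of reach is approached as far as the arm can. A call with a gripper value outside its range is refused whole. The fingers move at their own pace and stop on an object; "grip_force" is the grip in N (left out, the last holds). Time passes only in rows, so rows that do not move let the fingers close. It gives the time, the measured TCP pose, the force and the opening at its end, in the units of the state.
- telemetry.observe(): the state, without advancing time (a new reading comes with each control period).
- vision.grab_frame(name): name is "scene" or "top" or "wrist"; returns the picture (384x512x3 uint8, red, green, blue); there is no depth.
- vision.camera_info(name): a dict with "mtx" (3x3 intrinsics, pixels), "k1" (the pictures are not rectified: a ray, as slopes to the right and down, at radius r is drawn at 1 + k1 r^2 times it, then the intrinsics apply), "rvec" (rotation vector, rad) and "tvec" (3), from world to camera coordinates, as OpenCV has them. Camera axes: x right, y down, z forward; pixel columns grow to the right and rows downward; lengths in m; the calibration is good to about 2 mm. A picture is of the moment at which its call begins: read the wrist's pose just before it. camera_info takes no time and is no camera call; for the wrist camera it gives the pose at the moment of the call.
- workorder.job_done(): hands the job in, once; it reports no verdict.
The state is a dict: "clock": time; "qpos": joint angles; "qd": joint speeds; "joint_efforts": joint torques, N m; "position": TCP position; "tool_rot": TCP orientation; "force": force on the tool from outside, world axes, zero at the start; "moment": the same for the moment, N m; "grip_width": finger opening in m.
Only numpy, scipy, OpenCV 4.12 (cv2) and the standard library are available. Lean on these libraries where they do the work, as an engineer would, in place of code of your own. Each camera call takes 0.05 s, during which the arm holds its last target. There are 200 camera calls.

TASK

The hinged leaf of the dressing shelf has lost its stay and sags on a small scissor jack. Fit the loose crank handle fully onto the jack's square shaft, feeling for the fit, wind the jack until the leaf is level with the fixed shelf beside it, and let go, leaving the crank on the shaft. Do not force the crank or the jack, do not wind the leaf well past level, and leave the other things where they lie.

Things in the scene. Friction and masses are not known exactly. Their poses are not given: they have to be found in the camera images.
- shaft_seat (a point): Collar face at the foot of the jack's crank shaft, on the shaft's axis, 100 to 110 mm above the ledge. Its y axis points straight out along the shaft (level), its z axis up; it does not turn with the shaft. A full clockwise turn, seen by someone facing the shaft's end, lifts the leaf by 0.028 rad, raises the shaft by 2.8 mm and draws it 3 mm in towards the jack (-y).
- shaft_tip (a point): End of the crank shaft, 50 mm along y from shaft_seat, same axes. The shaft is 15 mm square steel, its last 8 mm bevelled down to 6 mm square. The square stands well askew to the ledge, turned one way or the other by an angle that is not given (at most 45 degrees): to be felt with the crank or seen. The shaft turns stiffly (0.1 N m) and stays where it is left.
- leaf (a joint): Tilt of the hinged leaf in rad: 0 is level with the fixed shelf, negative sags, positive is overwound. Starts near -0.06. The leaf moves only with the jack.
- leaf_edge (a point): Middle of the free edge of the wooden leaf, on its top face, 255 mm from the hinge line. Leaf 240 x 255 x 16 mm; its y axis runs from the hinge to this edge. The edge lies 54 to 64 mm short of shaft_seat along the shaft, and 105 to 125 mm above the shaft.
- shelf: Fixed wooden dressing shelf, 240 x 300 mm, top face 232 mm above the ledge, on two end panels; origin on the ledge under the hinge line, the leaf stretches from there along +y, the shelf along -y.
- jack: Small grey scissor jack bolted down under the leaf, 75 x 110 mm foot, screw lying level along y at half its height; origin at the centre of the foot, on the ledge, 200 mm along y from the hinge line.
- crank_tube (a point): Centre of the square steel socket tube of the loose crank handle (24 x 24 mm outside, 68 mm long along y, 0.2 to 0.4 kg the whole handle): the place to hold it when fitting it. The handle starts lying flat, this point 12 mm above the ledge. y axis: along the tube from the open mouth to the crank arm; x axis: away from the arm; z axis: up when it lies flat.
- crank_mouth (a point): Centre of the tube's open mouth, 34 mm along -y from crank_tube. The square hole is 17.5 mm wide and 54 mm deep, its sides parallel to the tube's outer faces. Fully on, the mouth sits on the collar face, at shaft_seat, with the y axes of both in line. The fit is loose: let go, the handle droops by up to 6 degrees and stays on.
- crank_grip (a point): Point to hold for winding: on the axis of the black hand grip, a sleeve 24 mm across and 78 mm long that spins freely about its y axis. The grip's axis is parallel to the tube's, 50 mm along -x of it (the crank radius). This point is 92 mm along +y from crank_tube and 50 mm beyond the outer face of the flat crank arm; the sleeve reaches 44 mm to the arm's side of it and 34 mm to the open end's side.
- crank: The crank handle as a whole: steel tube, flat arm (8 mm thick, 22 mm wide) and hand grip in a Z shape; origin below crank_tube, 12 mm along -z, axes as crank_tube.
- watch: Silver wristwatch laid flat, about 140 mm long; bystander.
- comb: Black plastic comb, 170 x 30 x 5 mm, lying flat; bystander.
- tweezers: Steel tweezers, 98 mm long, 8 mm high, lying flat; bystander.
- saucer: White ceramic earring saucer, 104 mm across, 18 mm high; bystander.
- compact: Round compact mirror, 72 mm across, its lid standing open, about 80 mm high; bystander.
- cream_jar: White cream jar, 60 mm across, 50 mm high; bystander.
- screwdriver: Black-handled screwdriver, 190 mm long, lying flat; bystander.
Mind the look-alikes: they are no part of the job. What is shaped like the crank but brown or orange is not meant.

How it is judged:
On the way, in this order (a step that is already met when the one before it is completed fails the run):
1. the crank is fully on the shaft (distance between crank_mouth and shaft_seat below 0.008 m), for 0.2 s.
2. the leaf is level while the crank is on the shaft (value of joint leaf between -0.012 and 0.012 rad and distance between crank_mouth and shaft_seat below 0.018 m), for 0.3 s.
At the end, for the whole second after the job is handed in: The leaf is level within 0.012 rad (3 mm at its free edge), the crank is still on the shaft with its mouth within 18 mm of the collar and is at rest, and all else lies where it lay (all of step 2 and linear speed of crank below 0.03 m/s); the robot touches nothing.
It fails at once if the leaf is wound more than 0.03 rad (8 mm at its edge) past level (value of joint leaf above 0.03 rad).
It fails at once if the crank presses on the jack with more than 45 N, in fitting or in winding (contact force between crank and jack above 45 N).
It fails at once if a bystander is moved by more than 30 mm (distance of any of watch, comb, tweezers, saucer, compact, cream_jar, screwdriver from where it was at the start of the episode above 0.03 m).
It also fails if it takes over 64 s, if anything falls off the work surface, if the arm or the gripper's body presses on something with over 40 N, if the wrist force passes 120 N, or if a joint passes its speed limit or range.

## Working session

There is one attempt and no reset: what is moved stays moved. The work goes in short steps, Python scripts to look and compute and a tool call to move; the robot and the scene stay as the last step left them, time stands still between calls to the robot, and variables do not carry over. Pictures are saved under pics/ and viewed, about 8 in all and at most 12, crops included, and the job is handed in when it is done.

Besides the shell and the picture viewer there is one more tool, called after "Call:" as name([rows], argument=value, ...), one row to a line, values as JSON. play_rows: Moves the arm, as the interface text tells. Its arguments: {"type":"object","properties":{"deltas":{"type":"array","items":{"type":"array","items":{"type":"number"}}},"grip_force":{"type":"number"}},"required":["deltas"]}

```bash
mkdir -p pics; cat > h.py <<'E'
import numpy as np, cv2
from workcell import telemetry, vision, workorder
def cam(n):
    c=vision.camera_info(n); R=cv2.Rodrigues(np.array(c['rvec'],float))[0]; t=np.array(c['tvec'],float).ravel()
    return np.array(c['mtx'],float),float(c['k1']),R,t
def ray(C,px):
    K,k1,R,t=C; d=cv2.undistortPoints(np.array([[px]],float),K,np.array([k1,0,0,0]))[0,0]
    return -R.T@t, R.T@np.array([d[0],d[1],1.])
def onz(C,px,z):
    o,d=ray(C,px); return o+d*(z-o[2])/d[2]
def proj(C,P):
    K,k1,R,t=C; return cv2.projectPoints(np.array(P,float).reshape(-1,3),cv2.Rodrigues(R)[0],t,K,np.array([k1,0,0,0,0]))[0][:,0]
def tri(l):
    A=np.zeros((3,3));b=np.zeros(3)
    for C,px in l:
        o,d=ray(C,px);d/=np.linalg.norm(d);M=np.eye(3)-np.outer(d,d);A+=M;b+=M@o
    return np.linalg.solve(A,b)
def grab(n,f=None):
    C=cam(n); im=vision.grab_frame(n)[:,:,::-1].copy()
    if f: cv2.imwrite('pics/'+f,im)
    return C,im
E
python3 - <<'E'
from h import *
s=telemetry.observe();print(s)
ims=[]
for n in('scene','top'):
    C,im=grab(n,n+'0.png'); print(n,C[0][0,0],C[1],-C[2].T@C[3],C[2][2])
    ims.append(im)
cv2.imwrite('pics/a.png',cv2.resize(ims[0],(800,600),interpolation=cv2.INTER_CUBIC))
cv2.imwrite('pics/b.png',cv2.resize(ims[1],(800,600),interpolation=cv2.INTER_CUBIC))
E
```

```text
{'clock': 0.0, 'qpos': array([ 1.10782838,  0.52203274, -0.03635819,  1.59997534,  0.02118235,
        1.02113634, -0.11277938]), 'qd': array([ 6.35914490e-04,  1.01662741e-03,  3.64312234e-04,  2.00526834e-03,
       -6.56599238e-04, -7.21476685e-05, -1.29999707e-04]), 'joint_efforts': array([ 4.41502125e-04, -9.27113628e+01,  1.97996669e+00, -3.69947147e+01,
        1.77456747e-02,  8.00654234e-03, -4.12604027e-05]), 'position': array([ 0.23907444, -0.57710175,  0.23072542]), 'tool_rot': array([-1.52469176,  1.5696286 ,  2.00969637]), 'force': array([-0.17161834, -0.36137096,  0.19782868]), 'moment': array([ 0.02025109,  0.0268782 , -0.02831196]), 'grip_width': 0.08550422031805231}
scene 401.47520496295834 -0.061732424968795635 [1.52949623 0.03651289 0.91978805] [-0.78419927  0.04007397 -0.61921368]
top 363.0710657765965 -0.023031486218699014 [0.41840329 0.0954761  1.13149677] [ 0.1210313   0.0268177  -0.99228637]
```

View pics/a.png

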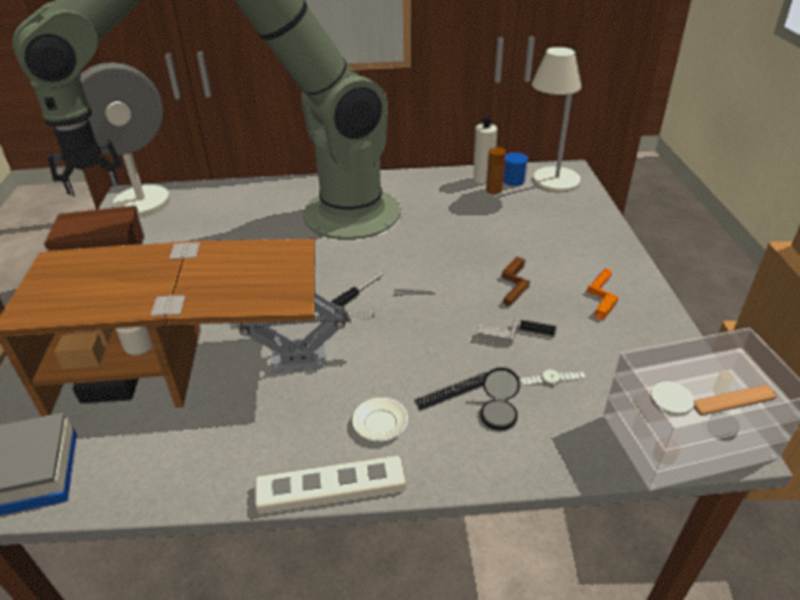

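View pics/b.png

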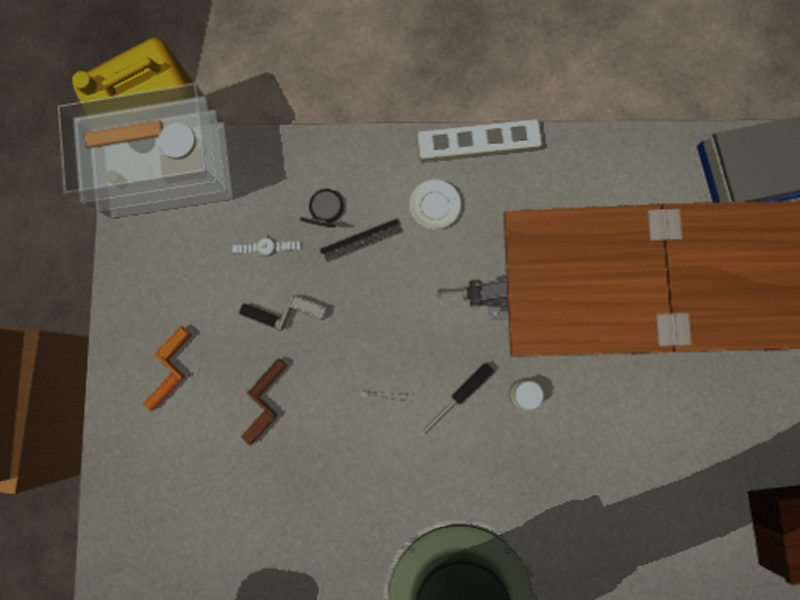

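Scaled picture positions in the top view: the steel-and-black crank has its tube at (310,307), arm at (286,318) and black grip at (261,315). The look-alikes are the brown one at (265,400) and the orange one at (167,370). Steel tube plus black grip fits the description. The jack shaft points left from about (470,293) to (438,293). I'll confirm in one crop.

```bash
python3 - <<'E'
from h import *
t=cv2.imread('pics/top0.png'); s=cv2.imread('pics/scene0.png')
a=cv2.resize(t[170:230,145:225],None,fx=5,fy=5,interpolation=cv2.INTER_CUBIC)   # crank 400x300
b=cv2.resize(t[160:220,265:345],None,fx=5,fy=5,interpolation=cv2.INTER_CUBIC)   # shaft
c=cv2.resize(s[185:245,290:370],None,fx=5,fy=5,interpolation=cv2.INTER_CUBIC)
d=cv2.resize(s[175:235,165:245],None,fx=5,fy=5,interpolation=cv2.INTER_CUBIC)
cv2.imwrite('pics/c.png',np.vstack([np.hstack([a,b]),np.hstack([c,d])]))
E
```

```text
(no output)
```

View pics/c.png

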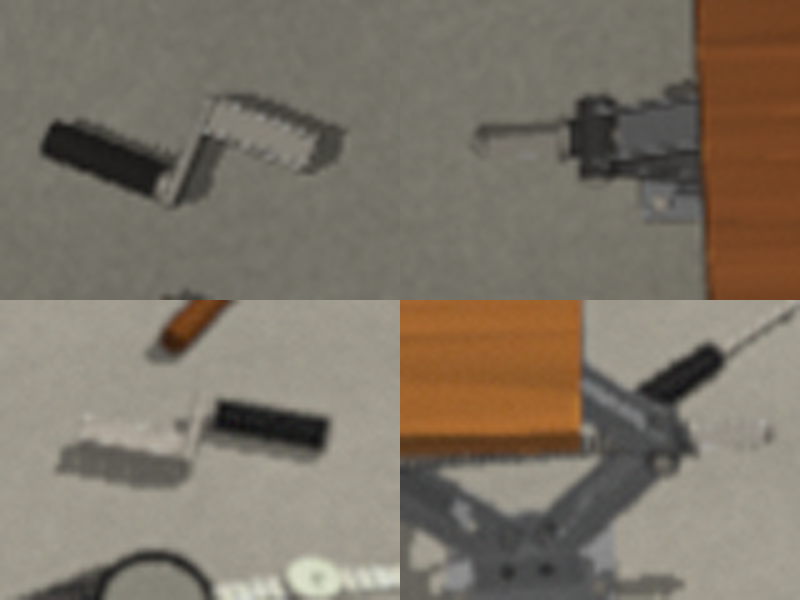

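The crop confirms it: steel tube with its mouth pointing right and black grip at the left; the neighbours are brown or orange. The shaft tip is at top (280.6,187.6) and scene (239,201.4) in raw pixels.

```bash
python3 - <<'E'
from h import *
T=cam('top');S=cam('scene')
P=lambda x,y,ox,oy,cx,cy:(ox+(x-cx)/5,oy+(y-cy)/5)
tp=lambda x,y:P(x,y,145,170,0,0)
for n,p,z in(('grip far',(50,138),.012),('grip near',(163,183),.012),('tube c',(262,134),.024),('mouth',(313,153),.024),('tube arm end',(211,115),.024)):
    print(n,onz(T,tp(*p),z))
sh=lambda x,y:P(x,y,265,160,400,0); sd=lambda x,y:P(x,y,165,175,400,300)
print('tip tri',tri([(T,sh(478,138)),(S,sd(770,432))]))
print('tip',onz(T,sh(478,138),.105),'seat',onz(T,sh(560,138),.105),'leaf edge',onz(T,sh(693,0),.22),onz(T,sh(706,298),.22))
print('hinge',onz(T,(667/1.5625,222/1.5625),.232),onz(T,(673/1.5625,330/1.5625),.232))
print('leafcorner',onz(T,(505/1.5625,210/1.5625),.217),onz(T,(511/1.5625,355/1.5625),.217))
print('wrist',[x.round(3) for x in cam('wrist')[2:]], 'campos',(-cam('wrist')[2].T@cam('wrist')[3]).round(3), cam('wrist')[0][0,0])
from scipy.spatial.transform import Rotation as R
print(R.from_euler('xyz',telemetry.observe()['tool_rot']).as_matrix().round(3))
for n,px in (('comb',(330,253)),('comb2',(400,225)),('compact',(327,205)),('watch',(300,245)),('tweez',(410,398)),('scdr',(425,432)),('saucer',(436,204))): print(n,onz(T,(px[0]/1.5625,px[1]/1.5625),.01).round(3))
E
```

```text
grip far [0.55457739 0.42709307 0.012     ]
grip near [0.52605365 0.35499253 0.012     ]
tube c [0.55512711 0.29133291 0.024     ]
mouth [0.54321128 0.25952555 0.024     ]
tube arm end [0.56709663 0.32329035 0.024     ]
tip tri [0.5711256  0.04040423 0.1024465 ]
tip [0.57068764 0.03904309 0.105     ] seat [ 0.57048842 -0.00762241  0.105     ] leaf edge [ 0.62432097 -0.06492039  0.22      ] [ 0.47230834 -0.06765585  0.22      ]
hinge [ 0.66653157 -0.32429729  0.232     ] [ 0.49153965 -0.32328395  0.232     ]
leafcorner [ 0.6924916  -0.06615208  0.217     ] [ 0.45346679 -0.06981945  0.217     ]
wrist [array([[ 0.383, -0.924, -0.001],
       [-0.879, -0.365,  0.306],
       [-0.283, -0.116, -0.952]]), array([-0.624, -0.039,  0.38 ])] campos [ 0.312 -0.546  0.373] 276.54145729179453
[[-0.     0.383 -0.924]
 [ 0.001 -0.924 -0.383]
 [-1.    -0.001  0.   ]]
comb [0.668 0.252 0.01 ]
comb2 [0.725 0.11  0.01 ]
compact [0.768 0.259 0.01 ]
watch [0.685 0.313 0.01 ]
tweez [0.378 0.091 0.01 ]
scdr [0.313 0.063 0.01 ]
saucer [0.768 0.037 0.01 ]
```

Call:
play_rows([
  [0,0,60,0,0,8.44,85],
  [0,0,60,0,0,8.44,85],
  [23.7,49.4,0,0,0,8.44,85],
  [23.7,49.4,0,0,0,8.44,85],
  [23.7,49.4,0,0,0,8.44,85],
  [23.7,49.4,0,0,0,8.44,85],
  [23.7,49.4,0,0,0,8.44,85],
  [23.7,49.4,0,0,0,8.44,85],
])

```text
clock: 1.1
position: [0.3818, -0.2793, 0.3512]
tool_rot: [-0.971, 1.571, -2.536]
force: [1.1, -0.5, 0.5]
grip_width: 0.085
```

Call:
play_rows([
  [23.7,49.4,0,0,0,0,85],
  [23.7,49.4,0,0,0,0,85],
  [23.7,49.4,0,-8.33,0,0,85],
  [23.7,49.4,0,-8.33,0,0,85],
  [23.7,49.4,0,-8.33,0,0,85],
  [23.7,49.4,0,-8.33,0,0,85],
  [23.7,49.4,0,-8.33,0,0,85],
  [23.7,49.4,0,-8.33,0,0,85],
])

```text
clock: 2.1
position: [0.5631, 0.0975, 0.3506]
tool_rot: [-0.011, 0.745, -1.584]
force: [1.6, -1.6, 1.5]
grip_width: 0.0848
```

Call:
play_rows([
  [0,0,-45,0,0,0,85],
  [0,0,-45,0,0,0,85],
  [0,0,-45,0,0,0,85],
  [0,0,-45,0,0,0,85],
  [0,0,0,0,0,0,85],
])

```text
clock: 2.72
position: [0.5614, 0.0952, 0.168]
tool_rot: [-0.02, 0.748, -1.59]
force: [0.4, 0.8, 0.9]
grip_width: 0.0851
```

```bash
python3 - <<'E'
from h import *
s=telemetry.observe();print(s['position'],s['tool_rot'],s['force'])
C,im=grab('wrist','w1.png')
np.savez('w1.npz',K=C[0],k=C[1],R=C[2],t=C[3])
p=proj(C,[[.571,.04,.103],[.571,-.01,.103]]);print(p)
x,y=p[0].astype(int)
c=im[max(0,y-60):y+60,max(0,x-80):x+80]; print(max(0,y-60),max(0,x-80))
cv2.imwrite('pics/d.png',cv2.resize(c,None,fx=5,fy=5,interpolation=cv2.INTER_CUBIC))
E
```

```text
[0.56140377 0.0952445  0.16804766] [-0.02004295  0.74811799 -1.58954665] [0.40581863 0.75036656 0.91797495]
[[266.633055   187.55507397]
 [264.94562147 209.00125461]]
127 186
```

View pics/d.png

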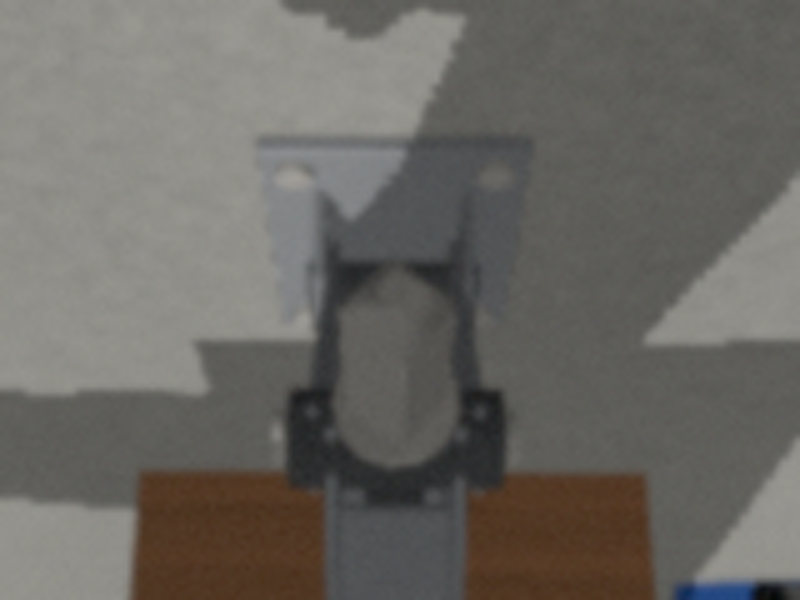

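Call:
play_rows([
  [4,-18,-6,-8.7,0,0,85],
  [3,-18,-6,-8.7,0,0,85],
  [3,-18,-6,-8.7,0,0,85],
  [0,0,0,0,0,0,85],
])

```text
clock: 3.28
position: [0.5722, 0.0423, 0.1521]
tool_rot: [-0.009, 0.294, -1.582]
force: [-0.4, 0.5, -0.4]
grip_width: 0.085
```

```bash
python3 - <<'E'
from h import *
s=telemetry.observe();print(s['position'],s['tool_rot'],s['force'])
C,im=grab('wrist','w2.png')
p=proj(C,[[.571,.04,.103],[.571,-.01,.103]]);print(p, -C[2].T@C[3],C[2][2])
x,y=p[0].astype(int)
c=cv2.rotate(im,cv2.ROTATE_180)[383-y-38:383-y+37,511-x-50:511-x+50]
g=cv2.resize(c,None,fx=8,fy=8,interpolation=cv2.INTER_CUBIC)
g=np.clip((g.astype(float)-20)*2.0,0,255).astype(np.uint8)
cv2.imwrite('pics/e.png',g)
E
```

```text
[0.57222555 0.04227584 0.15205028] [-0.00879861  0.29398651 -1.58238695] [-0.35173877  0.51581874 -0.39589186]
[[252.40957267 161.29850666]
 [253.50437342 167.53089201]] [0.57385909 0.20229154 0.11846978] [-0.00861634 -0.99982335  0.01670405]
```

View pics/e.png

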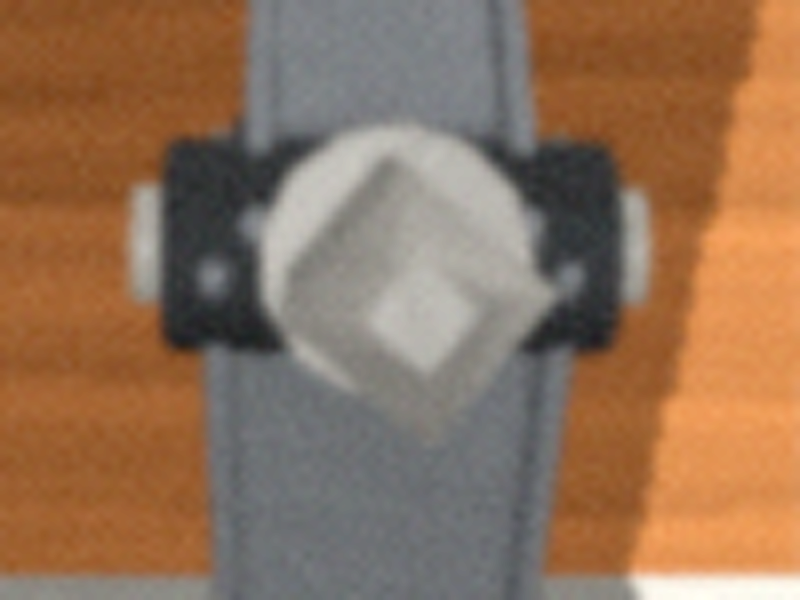

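The view along the shaft (turned upright) shows a diamond about 5° counter-clockwise of true. That means the square is turned about 40° clockwise, with the tip centre at crop (423,315) and the collar centre at (400,260). Next is the crank.

Call:
play_rows([
  [0,32,10,10.45,0,0,85],
  [-3,32,10,10.45,0,0,85],
  [-3,32,0,10.45,0,0,85],
  [-3,32,0,10.45,0,0,85],
  [-3,32,0,10.45,0,0,85],
  [-3,32,0,10.45,0,0,85],
  [-2,32,0,10.45,0,0,85],
  [0,25,0,0,0,-10,85],
])

```text
clock: 4.32
position: [0.5585, 0.2882, 0.1764]
tool_rot: [-2.49, 1.561, 2.042]
force: [0.4, 0.4, 0.3]
grip_width: 0.0852
```

Call:
play_rows([
  [0,0,0,0,0,-10.5,85],
  [0,0,0,0,0,0,85],
])

```text
clock: 4.58
position: [0.5563, 0.2917, 0.1758]
tool_rot: [-2.224, 1.563, 2.135]
force: [-0.3, 0.1, -0.4]
grip_width: 0.0848
```

```bash
python3 - <<'E'
from h import *
from scipy.spatial.transform import Rotation as R
s=telemetry.observe();print(s['position'],R.from_euler('xyz',s['tool_rot']).as_matrix().round(3),s['qpos'].round(2))
C,im=grab('wrist','w3.png')
M=R.from_euler('xyz',s['tool_rot']).as_matrix()
cv2.imwrite('pics/f.png',cv2.resize(im,(768,576)))
g=cv2.GaussianBlur(cv2.cvtColor(im,cv2.COLOR_BGR2GRAY),(3,3),0)
print(proj(C,[[.555,.291,.024],[.543,.2595,.024],[.567,.323,.024],[.541,.395,.024]])*1.5)
E
```

```text
[0.55631138 0.29171184 0.17581266] [[-0.004  0.938 -0.346]
 [ 0.007 -0.346 -0.938]
 [-1.    -0.007 -0.005]] [-0.07  0.7  -0.79  1.61  0.54  1.06 -1.37]
[[381.86516137 271.07105139]
 [381.36083323 313.92663499]
 [382.16142159 224.63118207]
 [308.76008621 137.40488312]]
```

View pics/f.png

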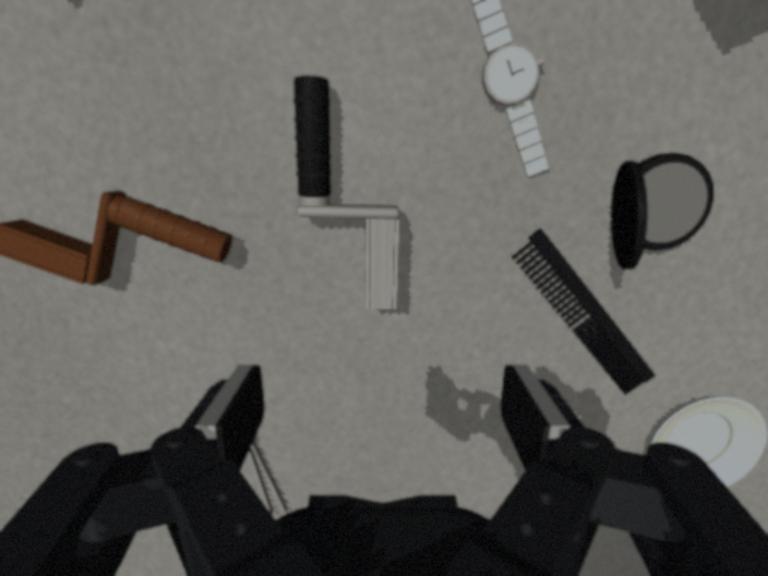

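The tube centre is at (382,264) in the view, the mouth at (382,310) and the black grip at (313,137). The jaw axis is square to the tube. I'll descend about 3 mm further in +y.

Call:
play_rows([
  [0,3,-45,0,0,0,85],
  [0,0,-45,0,0,0,85],
  [0,0,-45,0,0,0,85],
  [0,0,-25,0,0,0,60],
  [0,0,0,0,0,0,50],
])

```text
clock: 5.25
position: [0.5552, 0.2939, 0.0121]
tool_rot: [-1.616, 1.559, 2.744]
force: [-0.6, 0.5, 1.0]
grip_width: 0.0512
```

Call:
play_rows([
  [0,1,-8,0,0,0,40],
  [0,0,0,0,0,0,15],
  [0,0,0,0,0,0,10],
  [0,0,0,0,0,0,10],
  [0,0,0,0,0,0,10],
], grip_force=90)

```text
clock: 5.88
position: [0.5561, 0.2953, 0.0055]
tool_rot: [-1.782, 1.561, 2.577]
force: [-1.1, -1.4, 8.0]
grip_width: 0.022
```

Call:
play_rows([
  [0,0,25,0,0,0,10],
  [0,0,40,0,0,7.1,10],
  [0,0,40,0,0,7.1,10],
  [3,-30,20,0,0,7,10],
  [3,-30,0,0,-8,0,10],
  [3,-30,0,0,-8,0,10],
  [3,-30,0,0,-8,0,10],
  [4,-30,0,0,-8,0,10],
])

```text
clock: 6.88
position: [0.5734, 0.1539, 0.1315]
tool_rot: [1.534, 1.072, -0.027]
force: [1.7, 0.1, -3.3]
grip_width: 0.0217
```

Call:
play_rows([
  [0,-20,-10,0,-8,0,10],
  [0,0,0,0,0,0,10],
])

```text
clock: 7.12
position: [0.5744, 0.1388, 0.1236]
tool_rot: [1.504, 1.003, -0.061]
force: [-0.3, 0.6, -3.1]
grip_width: 0.0223
```

```bash
cat > st.py <<'E'
from h import *
from scipy.spatial.transform import Rotation as R
def st():
    s=telemetry.observe(); M=R.from_euler('xyz',s['tool_rot']).as_matrix()
    print(round(s['clock'],2),'p',(s['position']*1000).round(1),'F',s['force'].round(1),'M',s['moment'].round(2),'w',round(s['grip_width'],4)); print(M.round(3))
    print('tilt y',np.degrees(np.arctan2(M[0,0],-M[2,0])).round(1),'yaw of -z',np.degrees(np.arctan2(M[0,2],-M[1,2])).round(1),'pitch',np.degrees(np.arcsin(M[2,2])).round(1)); return s,M
E
python3 - <<'E'
from st import *
s,M=st()
print(s['qpos'].round(2))
T,t=grab('top','t1.png');S,q=grab('scene','s1.png')
c=s['position']-.0065*M[:,0]; ya=-M[:,2]
print('tube centre',c, 'mouth',c-.034*ya)
pt=proj(T,[c,c-.034*ya]);ps=proj(S,[c,c-.034*ya]);print(pt,ps)
def crop(im,p): 
    x,y=p.astype(int); return cv2.resize(im[y-30:y+30,x-40:x+40],None,fx=5,fy=5,interpolation=cv2.INTER_CUBIC),(x-40,y-30)
a,oa=crop(t,pt[1]+[12,0]);b,ob=crop(q,ps[1]-[12,0]);print(oa,ob)
W,w=grab('wrist','w4.png')
cv2.imwrite('pics/g.png',np.vstack([np.hstack([a,b]),np.hstack([cv2.resize(w,(400,300)),np.zeros((300,400,3),np.uint8)])]))
E
```

```text
7.12 p [574.4 138.8 123.6] F [-0.3  0.6 -3.1] M [-0.03  0.87 -0.04] w 0.0223
[[ 0.537  0.844 -0.004]
 [-0.033  0.016 -0.999]
 [-0.843  0.537  0.036]]
tilt y 32.5 yaw of -z -0.2 pitch 2.1
[-0.11  0.53 -0.5   2.21  1.72  0.53 -2.07]
tube centre [0.57089035 0.13906058 0.12907141] mouth [0.57074543 0.10508302 0.13029806]
[[245.2001007  186.41576792]
 [257.35882431 186.34699739]] [[269.89637625 192.85427444]
 [258.97310832 193.19012012]]
(np.int64(229), np.int64(156)) (np.int64(206), np.int64(163))
```

View pics/g.png

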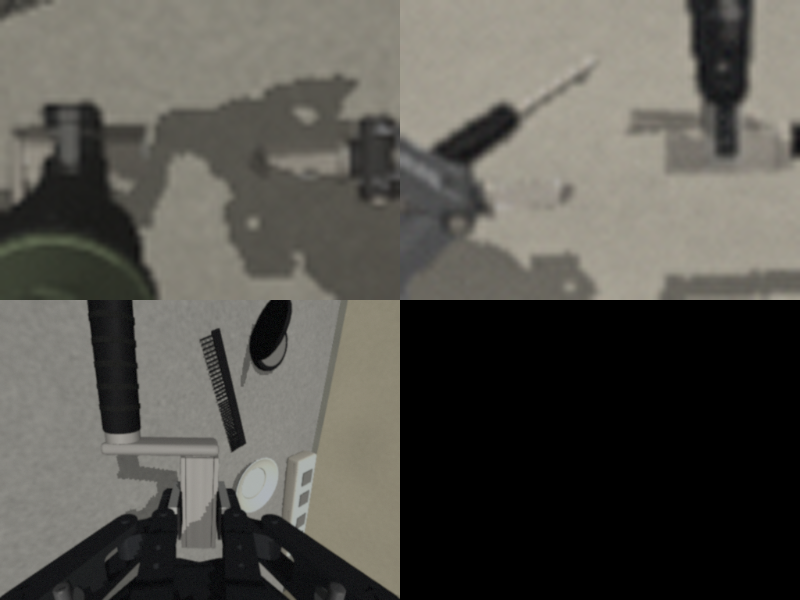

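Call:
play_rows([
  [0,-10,-9,1,-3,0.6,10],
  [-1,-10,-9,1,-3,0.6,10],
  [-1,-10,-8,0,-2,0,10],
  [0,0,0,0,0,0,10],
])

```text
clock: 7.78
position: [0.5726, 0.108, 0.096]
tool_rot: [1.568, 0.868, 0.01]
force: [-0.3, -0.0, -2.9]
grip_width: 0.0221
```

```bash
python3 -c "
from st import *
st()"
```

```text
7.78 p [572.6 108.   96. ] F [-0.3 -0.  -2.9] M [-0.03  0.92  0.03] w 0.0221
[[ 0.646  0.763  0.012]
 [ 0.006  0.01  -1.   ]
 [-0.763  0.646  0.002]]
tilt y 40.3 yaw of -z 0.7 pitch 0.1
```

Call:
play_rows([
  [0,-15,1,0,0,0,10],
  [0,-13,0,0,0,0,10],
  [0,-4,0,0,0,0,10],
  [0,-4,0,0,0,0,10],
  [0,0,0,0,0,0,10],
])

```text
clock: 8.4
position: [0.5729, 0.0732, 0.0979]
tool_rot: [1.569, 0.865, 0.013]
force: [0.3, -0.7, -3.0]
grip_width: 0.0221
```

```bash
python3 -c "
from st import *
st()"
```

```text
8.4 p [572.9  73.2  97.9] F [ 0.3 -0.7 -3. ] M [-0.1   0.96 -0.01] w 0.0221
[[ 0.648  0.761  0.014]
 [ 0.009  0.012 -1.   ]
 [-0.761  0.648  0.001]]
tilt y 40.4 yaw of -z 0.8 pitch 0.1
```

Call:
play_rows([
  [0,-3,-0.5,0,0,0,10],
  [0,-3,0,0,0,0,10],
  [0,-3,0,0,0,0,10],
  [0,0,0,0,0,0,10],
])

```text
clock: 8.9
position: [0.5728, 0.0639, 0.0973]
tool_rot: [1.569, 0.865, 0.013]
force: [0.2, 0.2, -2.6]
grip_width: 0.0217
```

```bash
python3 -c "
from st import *
st()"
```

```text
8.9 p [572.8  63.9  97.3] F [ 0.2  0.2 -2.6] M [-0.12  1.02 -0.04] w 0.0217
[[ 0.648  0.761  0.014]
 [ 0.008  0.011 -1.   ]
 [-0.761  0.648  0.001]]
tilt y 40.4 yaw of -z 0.8 pitch 0.1
```

Call:
play_rows([
  [0,-3,0,0,0,0,10],
  [0,-3,0,0,0,0,10],
  [0,-3,0,0,0,0,10],
  [0,0,0,0,0,0,10],
])

```text
clock: 9.4
position: [0.5728, 0.0548, 0.0973]
tool_rot: [1.569, 0.865, 0.013]
force: [-0.2, -0.1, -2.2]
grip_width: 0.0221
```

```bash
python3 -c "
from st import *
st()"
```

```text
9.4 p [572.8  54.8  97.3] F [-0.2 -0.1 -2.2] M [-0.02  1.01  0.  ] w 0.0221
[[ 0.648  0.761  0.014]
 [ 0.008  0.011 -1.   ]
 [-0.761  0.648  0.001]]
tilt y 40.4 yaw of -z 0.8 pitch 0.1
```

Call:
play_rows([
  [0,-3,0,0,0,0,10],
  [0,-3,0,0,0,0,10],
  [0,-3,0,0,0,0,10],
  [0,-3,0,0,0,0,10],
  [0,-3,0,0,0,0,10],
  [0,-3,0,0,0,0,10],
  [0,0,0,0,0,0,10],
])

```text
clock: 10.28
position: [0.5728, 0.0369, 0.0973]
tool_rot: [1.569, 0.865, 0.013]
force: [0.9, -1.0, -2.8]
grip_width: 0.0223
```

```bash
python3 -c "
from st import *
st()"
```

```text
10.28 p [572.8  36.9  97.3] F [ 0.9 -1.  -2.8] M [-0.12  0.9  -0.06] w 0.0223
[[ 0.648  0.761  0.014]
 [ 0.008  0.011 -1.   ]
 [-0.761  0.649  0.001]]
tilt y 40.4 yaw of -z 0.8 pitch 0.1
```

Still free, with the mouth about 12 mm from the collar by the estimate. I'll go gently until force builds.

Call:
play_rows([
  [0,-2,0,0,0,0,10],
  [0,-2,0,0,0,0,10],
  [0,-2,0,0,0,0,10],
  [0,-1,0,0,0,0,10],
  [0,-1,0,0,0,0,10],
  [0,0,0,0,0,0,10],
])

```text
clock: 11.02
position: [0.5729, 0.0299, 0.0974]
tool_rot: [1.57, 0.865, 0.016]
force: [1.1, 4.5, -2.2]
grip_width: 0.0218
```

Call:
play_rows([
  [0,-1,0,0,0,0,10],
  [0,-1,0,0,0,0,10],
  [0,0,0,0,0,0,10],
])

```text
clock: 11.4
position: [0.5727, 0.0297, 0.0975]
tool_rot: [1.572, 0.865, 0.02]
force: [0.3, 13.4, -0.4]
grip_width: 0.0221
```

```bash
python3 - <<'E'
from st import *
s,M=st()
T,t=grab('top','t2.png');S,q=grab('scene','s2.png');W,w=grab('wrist','w5.png')
a=cv2.resize(t[157:217,255:335],None,fx=5,fy=5,interpolation=cv2.INTER_CUBIC)
b=cv2.resize(q[165:225,195:275],None,fx=5,fy=5,interpolation=cv2.INTER_CUBIC)
cv2.imwrite('pics/hh.png',np.vstack([np.hstack([a,b]),np.hstack([cv2.resize(w,(400,300)),cv2.resize(w[270:384,180:332],(400,300))])]))
E
```

```text
11.4 p [572.7  29.7  97.5] F [ 0.3 13.4 -0.4] M [1.95 0.73 1.99] w 0.0221
[[ 0.648  0.761  0.019]
 [ 0.013  0.014 -1.   ]
 [-0.761  0.648 -0.001]]
tilt y 40.4 yaw of -z 1.1 pitch -0.1
```

View pics/hh.png

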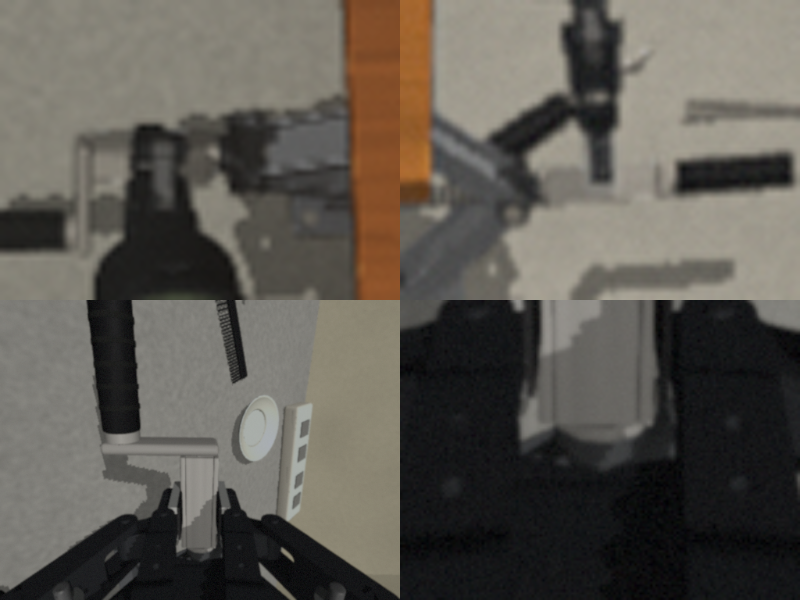

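Call:
play_rows([
  [0,0,1,0,2,0,10],
  [0,0,-2,0,-4,0,10],
  [1,0,1,0,2,0,10],
  [-2,0,0,0,0,0,10],
  [1,0,0,0,0,0,10],
  [0,0,0,0,0,0,10],
])

```text
clock: 12.3
position: [0.5727, 0.0297, 0.0974]
tool_rot: [1.572, 0.865, 0.02]
force: [1.1, 12.9, -3.2]
grip_width: 0.0219
```

```bash
python3 - <<'E'
from st import *
st()
T=cam('top');S=cam('scene')
# arm in top, scene ; collar/jack edge
for u in(77,83,90): print('arm y',u,onz(T,(255+u/5,157+150/5),.10))
print('dark edge',onz(T,(255+222/5,157+150/5),.103), 'tube R end',onz(T,(255+215/5,157+150/5),.103))
for u in (655,660): print('scene arm',u,ray(S,(195+(u-400)/5,165+180/5)))
im=cv2.imread('pics/top0.png');print(im[184:190,275:305].mean(2).round().astype(int))
E
```

```text
12.3 p [572.7  29.7  97.4] F [ 1.1 12.9 -3.2] M [2.02 0.7  2.06] w 0.0219
[[ 0.648  0.761  0.019]
 [ 0.013  0.014 -1.   ]
 [-0.761  0.648 -0.001]]
tilt y 40.4 yaw of -z 1.1 pitch -0.1
arm y 77 [0.57329512 0.0679668  0.1       ]
arm y 83 [0.57328009 0.06452761 0.1       ]
arm y 90 [0.57326258 0.0605159  0.1       ]
dark edge [ 0.57248716 -0.01468754  0.103     ] tube R end [ 0.57250419 -0.01069954  0.103     ]
scene arm 655 (array([1.52949623, 0.03651289, 0.91978805]), array([-0.76126007,  0.02173817, -0.64945153]))
scene arm 660 (array([1.52949623, 0.03651289, 0.91978805]), array([-0.76108864,  0.02422278, -0.64950784]))
[[113 115 115 116 116 110 102 100 100 100 103 101 103 105 105 104  99  93
   94  94  91  83  78  61  39  38  41  46  49  50]
 [114 114 114 118 114  95  72  72  75  76  76  75  74  75  75  75  76  76
   76  75  76  78  91  81  42  42  41  47  50  49]
 [116 114 115 114 105  79  67  72  78  77  79  82  85  86  85  84  86  91
   90  92  91  94 107 101  48  45  43  47  50  49]
 [115 114 113 113 103  88  79  81  95  95  95  99 104 104 105 104 106 111
  113 113 113 107 107 100  51  48  44  45  49  50]
 [116 115 114 110 104 102  92  98 114 114 114 114 114 113 113 114 115 113
  114 114 115 102 103 101  50  48  44  46  51  49]
 [117 115 117 110  98 101 103 104 114 115 114 113 114 114 115 115 115 115
  115 113 114 100  96  93  47  45  42  47  49  50]]
```

Contact holds at the same y under wiggling with 13 N. By the top view the mouth is at y ≈ -5 to -7 mm and the collar at -5 to -8 mm, so the crank is seated. Now I'll relax, open, and retreat along the tool.

Call:
play_rows([
  [0,2,0,0,0,0,10],
  [0,0,0,0,0,0,45],
  [0,0,0,0,0,0,50],
  [0,0,0,0,0,0,50],
  [-13,0,15,0,0,0,50],
  [-20,0,23,0,0,0,50],
  [-26,0,30,0,0,0,50],
  [0,20,20,0,8,0,50],
])

```text
clock: 13.3
position: [0.5354, 0.0439, 0.1369]
tool_rot: [1.552, 0.986, -0.002]
force: [-0.4, -1.2, -2.6]
grip_width: 0.0498
```

Call:
play_rows([
  [-5,10,25,0,8,0,60],
  [0,20,25,0,8,0,70],
  [0,20,0,0,8,0,70],
  [0,20,0,0,8,0,70],
  [0,15,0,0,0,0,70],
  [0,0,0,0,0,0,70],
])

```text
clock: 14.05
position: [0.5352, 0.1001, 0.1613]
tool_rot: [1.28, 1.39, -0.268]
force: [-1.0, -0.3, 0.3]
grip_width: 0.0701
```

```bash
python3 - <<'E'
from st import *
s,M=st();print(s['qpos'].round(2))
W,w=grab('wrist','w6.png');S,q=grab('scene','s3.png')
g=[.530,.1195,.065]; print('grip pred in img',proj(W,[g])*400/512, (proj(S,[g])-[205,170])*5)
b=cv2.resize(q[170:230,205:285],None,fx=5,fy=5,interpolation=cv2.INTER_CUBIC)
cv2.imwrite('pics/i.png',np.hstack([cv2.resize(w,(400,300)),b]))
E
```

```text
14.05 p [535.2 100.1 161.3] F [-1.  -0.3  0.3] M [0.06 0.19 0.04] w 0.0701
[[ 0.174  0.985  0.019]
 [-0.048  0.028 -0.998]
 [-0.984  0.172  0.052]]
tilt y 10.0 yaw of -z 1.1 pitch 3.0
[ 0.4   0.62 -1.04  1.98  0.89  0.89 -1.1 ]
grip pred in img [[179.56516482 132.43529113]] [[287.95170208 152.27932441]]
```

View pics/i.png

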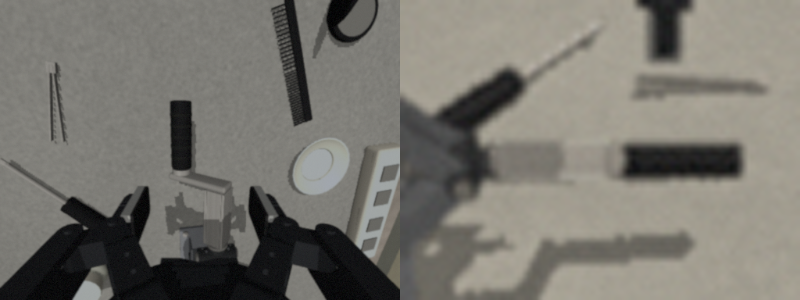

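Call:
play_rows([
  [-2,15,0,1.5,5,0,65],
  [-3,15,0,1.5,5,0,65],
  [0,0,-25,0,0,0,60],
  [0,0,-30,0,0,0,60],
  [0,0,-30,0,0,0,60],
  [0,0,-20,0,0,0,60],
  [0,0,0,0,0,0,60],
])

```text
clock: 15.02
position: [0.5301, 0.1289, 0.056]
tool_rot: [-2.553, 1.566, 2.181]
force: [-0.0, -0.0, 1.1]
grip_width: 0.06
```

```bash
python3 - <<'E'
from st import *
s,M=st();print(s['qpos'].round(2))
E
```

```text
15.03 p [530.1 128.9  56. ] F [-0.  -0.   1.1] M [-0.    0.06  0.02] w 0.06
[[-0.003  1.     0.022]
 [ 0.004  0.022 -1.   ]
 [-1.    -0.002 -0.004]]
tilt y -0.1 yaw of -z 1.2 pitch -0.2
[ 0.31  0.85 -0.95  1.9   0.9   0.89 -1.09]
```

Call:
play_rows([
  [0,1,-9,0,0,0,40],
  [0,0,0,0,0,0,28],
  [0,0,0,0,0,0,20],
  [0,0,0,0,0,0,15],
  [0,0,0,0,0,0,15],
], grip_force=45)

```text
clock: 15.65
position: [0.5308, 0.1304, 0.0478]
tool_rot: [-2.89, 1.566, 1.843]
force: [-0.6, -1.9, -0.3]
grip_width: 0.0226
```

```bash
python3 - <<'E'
from st import *
s,M=st()
E
```

```text
15.65 p [530.8 130.4  47.8] F [-0.6 -1.9 -0.3] M [-0.16 -0.1   0.02] w 0.0226
[[-0.001  1.     0.021]
 [ 0.004  0.021 -1.   ]
 [-1.    -0.001 -0.004]]
tilt y -0.1 yaw of -z 1.2 pitch -0.2
```

```bash
cat > wind.py <<'E'
import numpy as np,sys
def rows(cur,phi0,steps,C=(568.5,130.4,88.5),base=41):
    p=np.array(cur,float);o=[]
    for s in steps:
        phi0+=s;n=(phi0-base)/360;a=np.radians(phi0)
        q=np.array([C[0]-50*np.cos(a),C[1]-3*n,C[2]+2.8*n-50*np.sin(a)])
        d=(q-p).round(1);p=p+d;o.append([*d.tolist(),0,0,0,15])
    print(o,p.round(1),phi0)
E
python3 -c "
from wind import *
rows((530.8,130.4,47.8),41,[15]*8)"
```

```text
[[9.7, -0.1, -0.6, 0, 0, 0, 15], [11.7, -0.2, -5.7, 0, 0, 0, 15], [12.8, -0.1, -2.5, 0, 0, 0, 15], [13.0, -0.1, 0.9, 0, 0, 0, 15], [12.4, -0.1, 4.2, 0, 0, 0, 15], [10.9, -0.2, 7.4, 0, 0, 0, 15], [8.7, -0.1, 9.9, 0, 0, 0, 15], [5.8, -0.1, 11.8, 0, 0, 0, 15]] [615.8 129.4  73.2] 161
```

Call:
play_rows([
  [9.7,-0.1,-0.6,0,0,0,15],
  [11.7,-0.2,-5.7,0,0,0,15],
  [12.8,-0.1,-2.5,0,0,0,15],
  [13.0,-0.1,0.9,0,0,0,15],
])

```text
clock: 16.15
position: [0.5778, 0.1312, 0.0392]
tool_rot: [-2.742, 1.564, 1.993]
force: [-3.2, 5.9, -5.0]
grip_width: 0.0226
```

```bash
python3 -c "
from st import *
st()"
```

```text
16.15 p [577.8 131.2  39.2] F [-3.2  5.9 -5. ] M [ 1.56  0.36 -0.28] w 0.0226
[[-0.003  1.     0.022]
 [ 0.006  0.022 -1.   ]
 [-1.    -0.003 -0.007]]
tilt y -0.2 yaw of -z 1.3 pitch -0.4
```

Call:
play_rows([
  [12.4,1,4.2,0,0,0,15],
  [10.9,0.3,7.4,0,0,0,15],
  [8.7,-0.1,9.9,0,0,0,15],
  [5.8,-0.1,11.8,0,0,0,15],
  [0,0,0,0,0,0,15],
])

```text
clock: 16.77
position: [0.6166, 0.1316, 0.0744]
tool_rot: [3.023, 1.565, 1.473]
force: [1.6, 7.0, -3.1]
grip_width: 0.0225
```

```bash
python3 -c "
from st import *
from wind import *
s,M=st()
rows((615.8,130.8,73.2),161,[20]*8,C=(568.5,131.4,88.5))"
```

```text
16.77 p [616.6 131.6  74.4] F [ 1.6  7.  -3.1] M [ 1.75 -0.28 -0.  ] w 0.0225
[[ 0.001  1.     0.021]
 [ 0.006  0.021 -1.   ]
 [-1.     0.001 -0.006]]
tilt y 0.0 yaw of -z 1.2 pitch -0.3
[[2.7, -0.6, 17.3, 0, 0, 0, 15], [-3.3, -0.1, 17.2, 0, 0, 0, 15], [-9.0, -0.2, 15.0, 0, 0, 0, 15], [-13.5, -0.2, 11.1, 0, 0, 0, 15], [-16.4, -0.1, 5.8, 0, 0, 0, 15], [-17.3, -0.2, -0.2, 0, 0, 0, 15], [-16.3, -0.2, -6.0, 0, 0, 0, 15], [-13.1, -0.1, -11.3, 0, 0, 0, 15]] [529.6 129.1 122.1] 321
```

Call:
play_rows([
  [2.7,0.8,17.3,0,0,0,15],
  [-3.3,0,17.2,0,0,0,15],
  [-9.0,-0.2,15.0,0,0,0,15],
  [-13.5,-0.2,11.1,0,0,0,15],
])

```text
clock: 17.27
position: [0.5928, 0.1317, 0.1349]
tool_rot: [3.039, 1.566, 1.49]
force: [2.5, 3.6, -1.7]
grip_width: 0.0224
```

```bash
python3 -c "
from st import *
st()"
```

```text
17.27 p [592.8 131.7 134.9] F [ 2.5  3.6 -1.7] M [ 1.02 -0.56  0.37] w 0.0224
[[ 0.     1.     0.022]
 [ 0.005  0.022 -1.   ]
 [-1.     0.    -0.005]]
tilt y 0.0 yaw of -z 1.2 pitch -0.3
```

Call:
play_rows([
  [-16.4,-0.1,5.8,0,0,0,15],
  [-17.3,-0.2,-0.2,0,0,0,15],
  [-16.3,-0.2,-6.0,0,0,0,15],
  [-13.1,-0.1,-11.3,0,0,0,15],
])

```text
clock: 17.77
position: [0.5295, 0.1304, 0.1226]
tool_rot: [2.92, 1.567, 1.371]
force: [3.9, -1.2, -0.7]
grip_width: 0.0223
```

```bash
python3 -c "
from st import *
from wind import *
s,M=st()
rows((529.6,130.6,122.1),321,[20]*8,C=(568.5,133,88.5))"
```

```text
17.77 p [529.5 130.4 122.6] F [ 3.9 -1.2 -0.7] M [-0.09 -0.86  0.46] w 0.0223
[[ 0.001  1.     0.022]
 [ 0.004  0.022 -1.   ]
 [-1.     0.001 -0.004]]
tilt y 0.0 yaw of -z 1.2 pitch -0.2
[[-8.4, -0.1, -15.0, 0, 0, 0, 15], [-2.7, -0.2, -17.0, 0, 0, 0, 15], [3.3, -0.1, -16.9, 0, 0, 0, 15], [9.0, -0.2, -14.7, 0, 0, 0, 15], [13.5, -0.2, -10.8, 0, 0, 0, 15], [16.4, -0.1, -5.5, 0, 0, 0, 15], [17.3, -0.2, 0.5, 0, 0, 0, 15], [16.3, -0.2, 6.4, 0, 0, 0, 15]] [594.3 129.3  49.1] 481
```

Forces are small and tracking is good. I'll continue.

Call:
play_rows([
  [-8.4,-0.1,-15.0,0,0,0,15],
  [-2.7,-0.2,-17.0,0,0,0,15],
  [3.3,-0.1,-16.9,0,0,0,15],
  [9.0,-0.2,-14.7,0,0,0,15],
  [13.5,-0.2,-10.8,0,0,0,15],
  [16.4,-0.1,-5.5,0,0,0,15],
  [17.3,-0.2,0.5,0,0,0,15],
  [16.3,-0.2,6.4,0,0,0,15],
])

```text
clock: 18.77
position: [0.5938, 0.1284, 0.0472]
tool_rot: [-2.069, 1.566, 2.664]
force: [-4.5, -6.4, 2.1]
grip_width: 0.0225
```

```bash
python3 - <<'E'
from st import *
from wind import *
s,M=st()
rows((594.3,129.3,49.1),481,[20]*8,C=(568.5,133,88.5))
# edge profile fits: leaf/shelf front top edge (x=.69) in scene, initial vs now
S,q=grab('scene','s4.png');o=cv2.imread('pics/scene0.png')
T=cam('scene')
P=lambda y,th:[.692,-.323+(y+.323)*np.cos(th),.232+(y+.323)*np.sin(th)]
for th in(-.06,0): print(th,proj(S,[P(y,th) for y in(-.55,-.4,-.323,-.2,-.07)]).round(1).tolist())
for n,im in(('0',o),('now',q)):
    r=im[:,:,2].astype(float)-im[:,:,0]
    for x in range(10,204,12): pass
    cv2.imwrite(f'pics/r{n}.png',im)
a=cv2.resize(o[140:220,0:215],None,fx=3.7,fy=3.7,interpolation=cv2.INTER_CUBIC);b=cv2.resize(q[140:220,0:215],None,fx=3.7,fy=3.7,interpolation=cv2.INTER_CUBIC)
cv2.imwrite('pics/j.png',np.vstack([a,b]))
E
```

```text
18.77 p [593.8 128.4  47.2] F [-4.5 -6.4  2.1] M [-1.04  0.91 -0.29] w 0.0225
[[-0.005  1.     0.02 ]
 [ 0.002  0.02  -1.   ]
 [-1.    -0.005 -0.002]]
tilt y -0.3 yaw of -z 1.2 pitch -0.1
[[13.1, -0.1, 11.5, 0, 0, 0, 15], [8.4, -0.2, 15.4, 0, 0, 0, 15], [2.7, -0.2, 17.3, 0, 0, 0, 15], [-3.3, -0.1, 17.2, 0, 0, 0, 15], [-9.0, -0.2, 15.0, 0, 0, 0, 15], [-13.5, -0.2, 11.1, 0, 0, 0, 15], [-16.4, -0.1, 5.8, 0, 0, 0, 15], [-17.3, -0.2, -0.2, 0, 0, 0, 15]] [559.  128.  142.2] 641
-0.06 [[18.2, 203.3], [74.3, 202.6], [103.2, 202.1], [149.3, 201.5], [197.7, 200.7]]
0 [[19.9, 207.2], [74.7, 203.9], [103.2, 202.1], [148.9, 199.4], [197.3, 196.4]]
```

View pics/j.png

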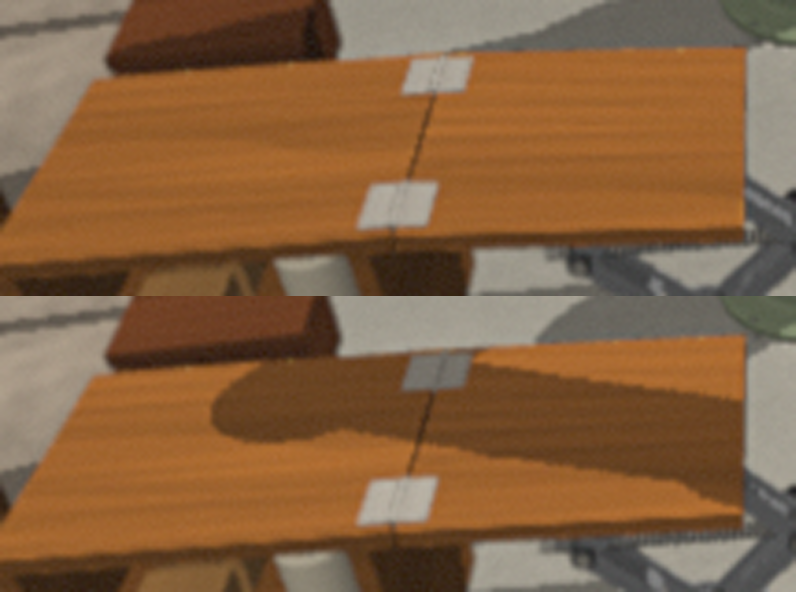

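```bash
cat > leaf.py <<'E'
from h import *
def level(im,S,verbose=True):
    """leaf tilt from front top edge: gradient peaks along shelf and leaf"""
    b=cv2.GaussianBlur(im,(3,3),0).astype(float)
    out=[]
    for name,xw,sig,sgn in(('front',.692,b[:,:,2],-1),('back',.453,b[:,:,2]-b[:,:,0],1)):
        def pts(ys,ths):
            r=[]
            for y in ys:
                a,c=[proj(S,[xw,-.323+(y+.323)*np.cos(t),.232+(y+.323)*np.sin(t)])[0] for t in ths]
                x=int(round(a[0])); lo=int(min(a[1],c[1])-4);hi=int(max(a[1],c[1])+5)
                if x<3: continue
                g=sgn*np.gradient(sig[:,x-1:x+2].mean(1))[lo:hi]
                k=int(g.argmax())
                if 0<k<len(g)-1:
                    d=(g[k-1]-g[k+1])/(2*(g[k-1]-2*g[k]+g[k+1]))
                    r.append((x,lo+k+d))
            return np.array(r,float)
        A=pts(np.linspace(-.57,-.37,25),(0,0)); B=pts(np.linspace(-.27,-.08,30),(-.075,.03))
        # heights above shelf plane: intersect each ray with the vertical plane of the edge
        def z(Q):
            v=[]
            for q in Q:
                o,d=ray(S,q);P=o+d*((xw-o[0])/d[0]);v.append(P[1:])
            return np.array(v)
        def rob(P):
            k=np.ones(len(P),bool)
            for _ in range(4):
                f=np.polyfit(P[k,0],P[k,1],1);e=P[:,1]-np.polyval(f,P[:,0]);k=abs(e)<max(.0008,1.5*np.median(abs(e)))
            return f,k.sum(),e[k].std()
        fa,fb=rob(z(A)),rob(z(B))
        print(name,'shelf slope %.4f n%d sd%.4f'%(fa[0][0],*fa[1:]),'leaf %.4f n%d sd%.4f'%(fb[0][0],*fb[1:]),'diff %.4f'%(fb[0][0]-fa[0][0]))
E
python3 - <<'E'
from leaf import *
S=cam('scene')
for f in('scene0','s1','s3','s4'):
    print(f);level(cv2.imread(f'pics/{f}.png'),S)
E
```

```text
scene0
front shelf slope 0.0110 n20 sd0.0004 leaf -0.0475 n28 sd0.0004 diff -0.0585
back shelf slope 0.0079 n21 sd0.0004 leaf -0.0469 n30 sd0.0002 diff -0.0549
s1
front shelf slope 0.0122 n20 sd0.0004 leaf -0.0478 n26 sd0.0004 diff -0.0599
back shelf slope 0.0057 n18 sd0.0005 leaf -0.0495 n24 sd0.0003 diff -0.0552
s3
front shelf slope 0.0124 n20 sd0.0005 leaf -0.0476 n29 sd0.0004 diff -0.0600
back shelf slope 0.0032 n16 sd0.0003 leaf -0.0223 n23 sd0.0003 diff -0.0255
s4
front shelf slope 0.0122 n23 sd0.0005 leaf -0.0107 n30 sd0.0005 diff -0.0229
back shelf slope 0.0042 n15 sd0.0004 leaf -0.0131 n30 sd0.0002 diff -0.0173
```

Tilt measured from the edges: -0.058 at the start, now about -0.022. About 280° more is needed.

Call:
play_rows([
  [13.1,-1.0,11.5,0,0,0,15],
  [8.4,-1,15.4,0,0,0,15],
  [2.7,-0.2,17.3,0,0,0,15],
  [-3.3,-0.1,17.2,0,0,0,15],
  [-9.0,-0.2,15.0,0,0,0,15],
  [-13.5,-0.2,11.1,0,0,0,15],
  [-16.4,-0.1,5.8,0,0,0,15],
  [-17.3,-0.2,-0.2,0,0,0,15],
])

```text
clock: 19.82
position: [0.5592, 0.1282, 0.1425]
tool_rot: [3.072, 1.564, 1.524]
force: [2.1, 7.1, 0.8]
grip_width: 0.0228
```

```bash
python3 - <<'E'
from st import *
from wind import *
from leaf import *
s,M=st()
rows((559,126.3,142.2),641,[20]*4,C=(568.5,131.3,88.5))
level(vision.grab_frame('scene')[:,:,::-1].copy(),cam('scene'))
E
```

```text
19.82 p [559.2 128.2 142.5] F [2.1 7.1 0.8] M [ 1.53 -0.5   0.43] w 0.0228
[[ 0.     1.     0.023]
 [ 0.007  0.023 -1.   ]
 [-1.     0.    -0.007]]
tilt y 0.0 yaw of -z 1.3 pitch -0.4
[[-16.3, -0.2, -6.0, 0, 0, 0, 15], [-13.1, -0.1, -11.3, 0, 0, 0, 15], [-8.4, -0.2, -15.0, 0, 0, 0, 15], [-2.7, -0.2, -17.0, 0, 0, 0, 15]] [518.5 125.6  92.9] 721
front shelf slope 0.0105 n20 sd0.0004 leaf 0.0031 n26 sd0.0004 diff -0.0074
back shelf slope 0.0061 n17 sd0.0004 leaf 0.0009 n30 sd0.0003 diff -0.0052
```

Call:
play_rows([
  [-16.3,1,-6.0,0,0,0,15],
  [-13.1,0,-11.3,0,0,0,15],
  [-8.4,0,-15.0,0,0,0,15],
  [-2.7,0,-17.0,0,0,0,15],
  [0,0,0,0,0,0,15],
])

```text
clock: 20.5
position: [0.5182, 0.1265, 0.0908]
tool_rot: [-2.337, 1.567, 2.397]
force: [2.4, -7.2, 0.3]
grip_width: 0.0223
```

```bash
python3 - <<'E'
from st import *
from wind import *
from leaf import *
s,M=st()
rows((518.5,127,92.9),721,[20]*2,C=(568.5,132.5,88.5))
for i in range(3): level(vision.grab_frame('scene')[:,:,::-1].copy(),cam('scene'))
E
```

```text
20.5 p [518.2 126.5  90.8] F [ 2.4 -7.2  0.3] M [-1.3  -0.65  0.27] w 0.0223
[[-0.003  1.     0.021]
 [ 0.003  0.021 -1.   ]
 [-1.    -0.003 -0.003]]
tilt y -0.2 yaw of -z 1.2 pitch -0.2
[[3.3, -0.3, -16.9, 0, 0, 0, 15], [9.0, -0.2, -14.7, 0, 0, 0, 15]] [530.8 126.5  61.3] 761
front shelf slope 0.0112 n22 sd0.0005 leaf 0.0097 n29 sd0.0004 diff -0.0015
back shelf slope 0.0066 n15 sd0.0003 leaf -0.0035 n25 sd0.0003 diff -0.0101
front shelf slope 0.0116 n21 sd0.0004 leaf 0.0094 n29 sd0.0004 diff -0.0022
back shelf slope 0.0019 n20 sd0.0005 leaf -0.0017 n25 sd0.0003 diff -0.0036
front shelf slope 0.0117 n21 sd0.0005 leaf 0.0087 n30 sd0.0004 diff -0.0030
back shelf slope 0.0063 n19 sd0.0004 leaf -0.0025 n25 sd0.0003 diff -0.0088
```

Call:
play_rows([
  [3.3,-1,-16.9,0,0,0,15],
  [9.0,-1,-14.7,0,0,0,15],
  [0,0,0,0,0,0,15],
  [0,0,0,0,0,0,15],
])

```text
clock: 21.15
position: [0.5306, 0.1257, 0.061]
tool_rot: [-2.759, 1.566, 1.975]
force: [0.3, -3.3, -0.3]
grip_width: 0.0224
```

```bash
python3 - <<'E'
from st import *
from leaf import *
s,M=st()
for i in range(3): level(vision.grab_frame('scene')[:,:,::-1].copy(),cam('scene'))
E
```

```text
21.15 p [530.6 125.7  61. ] F [ 0.3 -3.3 -0.3] M [-0.47  0.02 -0.05] w 0.0224
[[-0.002  1.     0.022]
 [ 0.005  0.022 -1.   ]
 [-1.    -0.002 -0.005]]
tilt y -0.1 yaw of -z 1.2 pitch -0.3
front shelf slope 0.0113 n21 sd0.0004 leaf 0.0110 n28 sd0.0004 diff -0.0003
back shelf slope 0.0049 n19 sd0.0005 leaf 0.0023 n30 sd0.0002 diff -0.0026
front shelf slope 0.0116 n21 sd0.0004 leaf 0.0112 n28 sd0.0004 diff -0.0005
back shelf slope 0.0058 n17 sd0.0004 leaf 0.0022 n30 sd0.0002 diff -0.0036
front shelf slope 0.0123 n20 sd0.0004 leaf 0.0121 n29 sd0.0004 diff -0.0002
back shelf slope 0.0057 n17 sd0.0004 leaf 0.0021 n30 sd0.0002 diff -0.0036
```

The leaf is level within about 0.004 rad on both edges. Releasing and backing straight up.

Call:
play_rows([
  [0,0,0,0,0,0,40],
  [0,0,0,0,0,0,60],
  [0,0,0,0,0,0,60],
  [0,0,25,0,0,0,60],
  [0,0,40,0,0,0,60],
  [0,0,40,0,0,0,60],
  [-10,20,40,0,0,0,60],
  [-10,20,30,0,0,0,60],
])

```text
clock: 22.3
position: [0.5105, 0.1661, 0.2378]
tool_rot: [-3.065, 1.566, 1.669]
force: [-0.2, -0.5, 0.2]
grip_width: 0.0601
```

Call:
play_rows([
  [-20,20,20,0,0,0,60],
  [-20,20,0,0,0,0,60],
  [0,0,0,0,0,0,60],
  [0,0,0,0,0,0,60],
])

```text
clock: 22.8
position: [0.4711, 0.2051, 0.2561]
tool_rot: [-2.841, 1.567, 1.892]
force: [0.9, -0.5, 0.1]
grip_width: 0.06
```

```bash
python3 - <<'E'
from st import *
from leaf import *
s,M=st()
S,q=grab('scene','s9.png');T,t=grab('top','t9.png')
for i in range(2): level(vision.grab_frame('scene')[:,:,::-1].copy(),S)
o=cv2.imread('pics/top0.png')
b=cv2.resize(q[165:225,195:275],None,fx=5,fy=5,interpolation=cv2.INTER_CUBIC)
a=cv2.resize(t[157:217,235:315],None,fx=5,fy=5,interpolation=cv2.INTER_CUBIC)
cv2.imwrite('pics/k.png',np.vstack([np.hstack([a,b]),np.hstack([cv2.resize(o,(400,300)),cv2.resize(t,(400,300))])]))
E
```

```text
22.8 p [471.1 205.1 256.1] F [ 0.9 -0.5  0.1] M [-0.    0.02 -0.01] w 0.06
[[-0.001  1.     0.021]
 [ 0.004  0.021 -1.   ]
 [-1.    -0.001 -0.004]]
tilt y -0.1 yaw of -z 1.2 pitch -0.2
front shelf slope 0.0126 n19 sd0.0004 leaf 0.0109 n28 sd0.0004 diff -0.0017
back shelf slope 0.0000 n15 sd0.0005 leaf 0.0156 n25 sd0.0003 diff 0.0156
front shelf slope 0.0119 n19 sd0.0004 leaf 0.0109 n28 sd0.0004 diff -0.0010
back shelf slope 0.0005 n13 sd0.0005 leaf 0.0181 n27 sd0.0004 diff 0.0175
```

View pics/k.png

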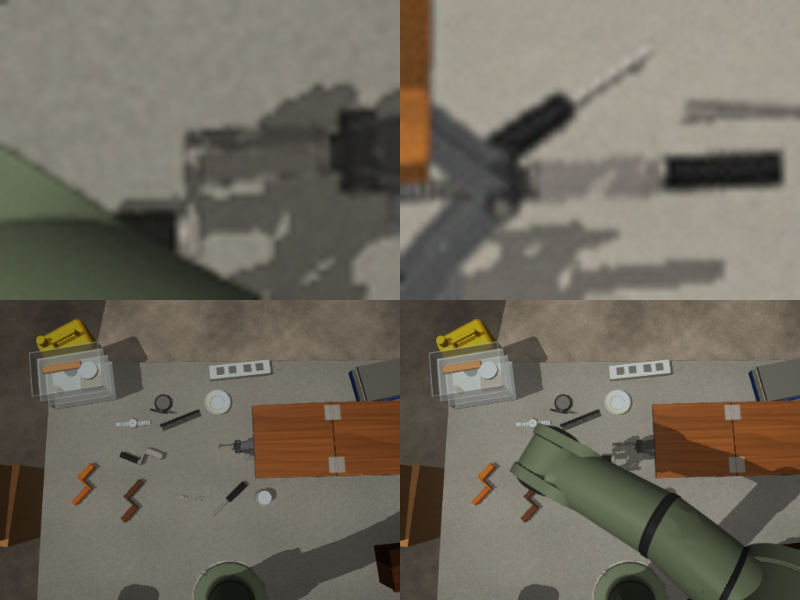

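The crank sits on the shaft right up to the collar, and the bystanders in view have not moved. The arm and its shadow now cross the leaf's back edge and spoil that reading; the front edge reads -0.001. Handing in.

```bash
python3 -c "
from h import *
print(workorder.job_done())"
```

```text
the job is handed in; nothing more can be done
None
```

I fitted the crank onto the jack's shaft, wound the leaf level and let go, leaving the crank on the shaft. The job was handed in at about 23 s on the clock; it reports no verdict.

- **Fit:** The wrist camera showed the shaft's square turned about 40° clockwise, so I tilted the crank to match. It slid on freely until a hard stop at about 13 N that did not give when wiggled. By the camera the mouth was then within about 3 mm of the collar.
- **Winding:** I wound about two turns with readings up to about 8 N on the wrist. The front edge of the leaf went from -0.058 to about -0.001 rad relative to the shelf.
- **Last checks:**
  - The front edge read -0.001 to -0.002 rad after release.
  - The back edge read about -0.003 rad just before release. Afterwards it gave about +0.016; I discarded that because the arm and its shadow crossed that edge.
  - Counting turns alone would put the leaf at about -0.003 rad, which is still within tolerance.
  - The last pictures show the crank on the shaft and the bystanders I could see in place. The arm hid the tweezers and cream jar in the top view; I did not check those again.

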